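# Tip dried figs into the portion drawer and push it home

### The arm

A 6-joint arm with a two-finger parallel gripper is mounted at the origin on the work surface. World frame = base frame: x ahead of the robot, y to its left, z up, the work surface at z = 0. Lengths are in m, angles in degrees, forces in N, time in s.
With the tool pointing down it reaches from about 0.275 to 0.875 m from the base axis. Payload 12.5 kg.
Tool frame: the origin (TCP) lies at the very end of the fingers, on their centre line; the grasp point (between the pads) lies 19 mm behind it; z points along the fingers, y is the line along which they close (so a half turn about z gives the same grasp; the last joint's range is limited). The gripper opens to 85 mm and grips with 20 to 120 N. Pads are 22 mm wide; open, the fingers measure 114 mm over their backs; the gripper's body (76 mm by 85 mm) begins 54 mm behind the grasp point. The pads swing forward as they close: fully open they stand 13 mm farther back than shut.
Start: joints at [-77.785, 20.094, 94.641, -0, 65.266, -4.847], TCP at [0.161, -0.526, 0.202] pointing down, gripper open.
Joint ranges: [-157.81, 157.81], [-45, 120.19], [0.68, 151.7], [-89.99, 269.99], [4.06, 180], [-164.3, 164.3]. Speed limits (degrees/s): [127.2, 127.2, 159.86, 180, 180, 180].

### API

Orientations are given as a 3x3 rotation matrix whose columns are the frame's x, y, z axes.
In Python, from cell import manip gives the robot as it stands. The module is installed in compiled form; this text tells all that it offers.
- The arm moves only by the tool arm_command, never from a script. Its argument "steps" is a list of rows, each a list of 3 entries, a list of its own where there are three numbers: the shift along the tool's x, y, z in m, then the turn about the tool's z in degrees, then the opening, from 0 (shut) to 1 (fully open). A call has exactly 8 rows; each row shifts and turns the commanded pose from where the row before left it, along the tool's axes as they then stand; what a row does not reach is not made up. A row lasts 1/12 s, in which the tool goes at most 41.7 mm and 7.16 degrees, less where a joint would pass 70% of its speed; a pose out of reach is approached as far as the arm can. A call is refused whole if a number of a shift passes 0.0417 or a number of a turn 7.16, either way. A call with a gripper value outside its range is refused whole. The fingers move at their own pace and stop on an object; "newtons" is the grip in N (left out, the last holds). Time passes only in rows, so rows that do not move let the fingers close, or fill a call up. It gives the time, the measured TCP pose, the force, the opening and the grip force at its end, in the units of the state.
- manip.get_state(): the state, without advancing time (a new reading comes with each control period).
- manip.read_camera(name): name is "side" or "top" or "wrist"; returns (picture, depth): 420x560x3 uint8, red, green, blue; 420x560 float32, m along the optical axis (not along the pixel's ray), 0 where there is no reading.
- manip.camera_params(name): a dict with "camera_matrix" (3x3 intrinsics, pixels), "cam_to_world" (4x4, takes a point from camera to world coordinates). Camera axes: x right, y down, z forward; pixel columns grow to the right and rows downward; lengths in m; the calibration is good to about 2 mm. A picture is of the moment at which its call begins: read the wrist's pose just before it. camera_params takes no time and is no camera call; for the wrist camera it gives the pose at the moment of the call.
- manip.hand_in(): hands the job in; it is judged then, once.
The state is a dict: "time": time; "joint_positions": joint angles; "qd": joint speeds; "joint_efforts": joint torques, N m; "position": TCP position; "tcp_rot": TCP orientation; "contact_force": force on the tool from outside, world axes, zero at the start; "torque": the same for the moment, N m; "gripper_width": finger opening in m; "finger_force": force on a finger pad.
Only numpy, scipy, OpenCV 4.12 (cv2) and the standard library are available. Lean on these libraries where they do the work, as an engineer would, in place of code of your own. Each camera call takes 0.05 s, during which the arm holds its last target. There are 200 camera calls.

### The job

Tip the hinged tray on the portioning unit so that all four dried figs slide into the open drawer below, and let the tray back down flat. Then push the drawer gently home, past its click, until it sits against its stop, with the figs inside; do not ram it, and leave the jar, the bowl and the carton alone.

Things in the scene. Friction and masses are not known exactly. Their poses are not given: they have to be found in the camera images.
- unit: Low stainless steel cabinet, 200 deep (x) x 220 wide (y) x 100 high mm, fixed to the bench. Origin: centre of its underside; z up; its own -x is the front where the drawer comes out, so the drawer is pushed home along the unit's own +x. Top and walls 10 mm thick. The tray lies on top of it.
- face (a point): Centre of the drawer opening, in the plane of the cabinet's front face: 100 mm in front of the unit's origin, 53 mm above the bench. Axes as the unit.
- drawer (a joint): How far the drawer is open from its stop, m: 0 = home, up to 0.14. The stop is adjustable and hidden: when home, the drawer front is 0 to 8 mm behind the cabinet face. It slides with about 2 N (plus 15 N per m/s); from 13 to 6 mm open a sprung detent resists with about 6 N more and pushes the drawer back out if let go; from 6 mm it is drawn in to the hard stop.
- drawer_front (a point): Mid width on the outer face of the flat steel drawer front, 53 mm above the bench; front 194 wide x 74 high x 8 mm thick, upper edge at 87 mm. Axes as the unit. Dark pull slot 20 mm above. The tray overhangs the cabinet face by 12 mm, at 104 to 122 mm height: a gripper pointing straight down strikes it before the drawer is home; lean it back about 45 degrees.
- drawer_in (a point): Centre of the drawer's inner floor (white plastic box, inner 157 x 180 mm, walls 57 mm above the floor), moves with the drawer. Axes as the unit.
- tray (a joint): Tilt of the aluminium tray, rad: 0 = flat on the unit, grows as its rear end is lifted (to 1.25). Tray 125 (x) x 140 (y) mm, 0.35 kg, floor top 108 mm above the bench, rear and side walls 28 to 30 mm high (14 mm near the lip), front open. Damped hinge: let go, it sinks back by itself. The figs slide off at about 35 to 50 degrees, depending on friction.
- tray_lip (a point): Middle of the tray's open front edge = the hinge line (along the unit's y), at the floor's top: 112 mm in front of the unit's origin, 108 mm above the bench.
- tray_bar (a point): Centre of the round steel bar handle behind the tray: 10 mm thick, along the unit's y, 62 mm free between its brackets; 162 mm behind the hinge line, 30 mm above the tray floor (138 mm above the bench when flat), 32 mm free to the rear wall. Pinch it from above, fingers closing along the unit's x; it turns between the fingers as the tray tips. The point turns with the tray.
- fig1: Dried fig, brown squat round lump, 35 mm across, 22 mm high, 20 g, loose on the tray. Origin: centre of its underside.
- fig2: As fig1.
- fig3: As fig1.
- fig4: As fig1.
- jar: Amber glass jar with steel cap, 72 mm across, 110 mm high, upright on the bench; a bystander. Origin: centre of its underside.
- bowl: Steel bowl, 100 mm across, 50 mm high, on the bench; a bystander. Origin: centre of its underside.
- carton: Plain cardboard carton, 70 x 110 x 90 mm high, on the bench; a bystander. Origin: centre of its underside.
There are look-alikes about, which are no part of the job. What is shaped like the fig3 but blue, orange or white is not meant.

How it is judged (in metres and radians):
On the way, in this order (a step that is already met when the one before it is completed fails the run):
1. all four figs lie inside the drawer (x of fig1 in the frame of drawer_in between -0.08 and 0.08 m and y of fig1 in the frame of drawer_in between -0.092 and 0.092 m and z of fig1 in the frame of drawer_in between -0.01 and 0.06 m and x of fig2 in the frame of drawer_in between -0.08 and 0.08 m and y of fig2 in the frame of drawer_in between -0.092 and 0.092 m and z of fig2 in the frame of drawer_in between -0.01 and 0.06 m and x of fig3 in the frame of drawer_in between -0.08 and 0.08 m and y of fig3 in the frame of drawer_in between -0.092 and 0.092 m and z of fig3 in the frame of drawer_in between -0.01 and 0.06 m and x of fig4 in the frame of drawer_in between -0.08 and 0.08 m and y of fig4 in the frame of drawer_in between -0.092 and 0.092 m and z of fig4 in the frame of drawer_in between -0.01 and 0.06 m), for 0.2 s.
2. the drawer is home, within 3 mm of its stop (value of joint drawer below 0.003 m), for 0.2 s.
At the end, for the whole second after the job is handed in: All four figs lie in the drawer, the drawer is at rest within 3 mm of its stop (past its detent), and the tray is back down within 0.06 rad of flat (all of step 1 and value of joint drawer below 0.003 m and velocity of joint drawer between -0.01 and 0.01 m/s and value of joint tray below 0.06 rad); the robot touches nothing.
It fails at once if the drawer is pressed by the fingers with more than 40 N (contact force between the fingers and drawer above 40 N).
It fails at once if a bystander (jar, bowl, carton) is moved more than 20 mm (distance of any of jar, bowl, carton from where it was at the start of the episode above 0.02 m).
It also fails if it takes over 64 s, if anything falls off the work surface, if the arm or the gripper's body presses on something with over 40 N, if the wrist force passes 120 N, or if a joint passes its speed limit or range.

## Working session

There is one attempt and no reset: what is moved stays moved. The work goes in short steps, Python scripts to look and compute and a tool call to move; the robot and the scene stay as the last step left them, time stands still between calls to the robot, and variables do not carry over. Pictures are saved under pics/ and viewed, at most 10 in all, crops included, and the job is handed in when it is done.

Besides the shell and the picture viewer there is one more tool, called after "Emit:" as name(argument=value, ...) on one line, values as JSON. arm_command: Moves the arm, as the interface text tells. Its arguments: {"type":"object","properties":{"steps":{"type":"array"},"newtons":{"type":"number"}},"required":["steps"]}

```bash
mkdir -p pics; cat > h.py <<'E'
import numpy as np, cv2
from cell import manip
def snap(n,f):
    p,d=manip.read_camera(n); cv2.imwrite(f'pics/{f}.png',p[:,:,::-1]); c=manip.camera_params(n)
    np.savez(f'pics/{f}.npz',p=p,d=d,K=c["camera_matrix"],T=c["cam_to_world"])
def cloud(f):
    z=np.load(f'pics/{f}.npz'); d=z['d'];K=z['K'];T=z['T']
    v,u=np.mgrid[:d.shape[0],:d.shape[1]]
    c=np.stack([(u-K[0,2])/K[0,0]*d,(v-K[1,2])/K[1,1]*d,d,np.ones_like(d)],-1)
    w=(c@np.array(T).T)[...,:3]; w[d==0]=np.nan; return z['p'],w
E
python3 - <<'E'
from h import *
snap('top','top0'); snap('side','side0')
a=np.hstack([cv2.imread('pics/top0.png')]); 
s=manip.get_state(); print(s)
for n in('top','side'): print(manip.camera_params(n))
E
```

```text
{'time': 0.1, 'joint_positions': array([-7.77848769e+01,  2.01222586e+01,  9.46739557e+01,  2.37414054e-05,
        6.52654397e+01, -4.84638847e+00]), 'qd': array([ 0.12714929, -0.03119384, -0.09041638,  0.05972196,  0.00391051,
       -0.10441715]), 'joint_efforts': array([ 5.99562281e-04, -5.06830537e+01, -2.91876644e+01, -9.68872018e-05,
        2.66061972e-03, -1.17830029e-05]), 'position': array([ 0.16132997, -0.52545561,  0.20109817]), 'tcp_rot': array([[ 9.55990382e-01,  2.93397917e-01, -2.27308969e-04],
       [ 2.93397991e-01, -9.55989808e-01,  1.05178250e-03],
       [ 9.12857393e-05, -1.07218595e-03, -9.99999421e-01]]), 'contact_force': array([-0.22084024, -0.78172078, -0.14630468]), 'torque': array([-0.01903621,  0.01305687,  0.03069162]), 'finger_force': 0.0, 'gripper_width': 0.08553192088538043}
{'camera_matrix': array([[381.63098518,   0.        , 284.1463712 ],
       [  0.        , 381.63098518, 209.68187307],
       [  0.        ,   0.        ,   1.        ]]), 'cam_to_world': array([[-1.13505394e-02, -9.82638282e-01,  1.85184159e-01,
         4.97303378e-01],
       [-9.99934198e-01,  1.14621009e-02, -4.68146652e-04,
         1.64169336e-01],
       [-1.66258070e-03, -1.85177287e-01, -9.82703723e-01,
         8.96748565e-01],
       [ 0.00000000e+00,  0.00000000e+00,  0.00000000e+00,
         1.00000000e+00]])}
{'camera_matrix': array([[407.6811161 ,   0.        , 286.77769694],
       [  0.        , 407.6811161 , 206.99624761],
       [  0.        ,   0.        ,   1.        ]]), 'cam_to_world': array([[ 0.99190742, -0.07403963,  0.10313973,  0.52503191],
       [-0.12534008, -0.7005275 ,  0.70253191, -0.50114482],
       [ 0.02023701, -0.70977415, -0.70413856,  0.80576331],
       [ 0.        ,  0.        ,  0.        ,  1.        ]])}
```

View pics/top0.png

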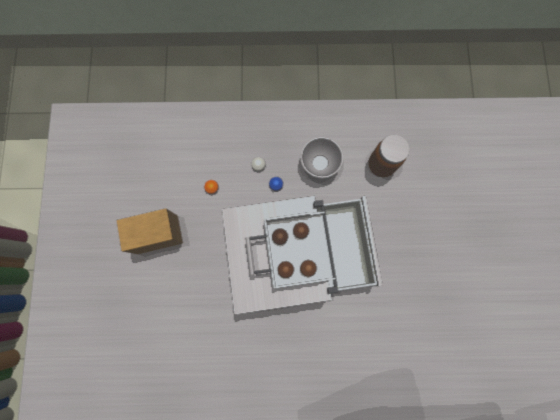

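View pics/side0.png

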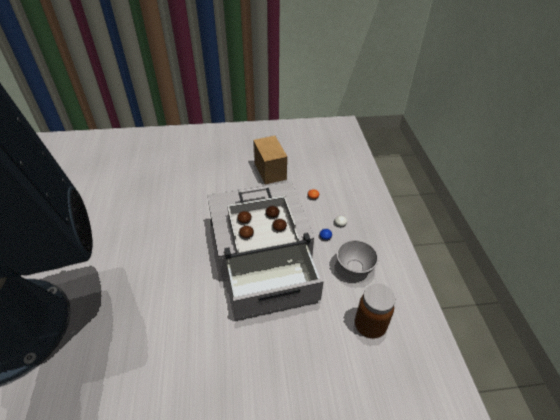

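Top view: the tray at about (298,250) holds four brown figs at (280,237), (301,231), (286,270) and (308,268). The bar is at about (250,256) and the drawer is open to the right (front at 372,243). Look-alikes are the orange (211,187), white (258,164) and blue (276,184) balls on the bench. Bystanders are the bowl (321,160), jar (388,157) and carton (149,231). The unit's +x points to image left, which is world +y.

```bash
python3 - <<'E'
from h import *
P=[];
for f in('top0','side0'):
    p,w=cloud(f); m=np.isfinite(w[...,0]); P.append(w[m])
    if f=='top0':
        for (u,v) in [(250,256),(280,237),(301,231),(286,270),(308,268),(372,243),(345,250),(235,250),(321,145),(390,148),(150,228),(211,187)]: print(u,v,w[v,u].round(3))
for P_,n in zip(P,('top','side')):
    q=P_[(P_[:,2]>.093)&(P_[:,2]<.106)&(P_[:,0]>.25)&(P_[:,0]<.66)&(P_[:,1]>-.05)&(P_[:,1]<.33)]
    print(n,len(q),np.median(q[:,2]),[np.round(x,4) for x in cv2.minAreaRect(q[:,:2].astype(np.float32))])
    print(cv2.boxPoints(cv2.minAreaRect(q[:,:2].astype(np.float32))).round(3))
    b=P_[(P_[:,2]>.126)&(P_[:,2]<.15)&(P_[:,0]>.25)&(P_[:,0]<.66)&(P_[:,1]>-.1)&(P_[:,1]<.33)]
    print(len(b)); print(cv2.boxPoints(cv2.minAreaRect(b[:,:2].astype(np.float32))).round(3))
p=cv2.imread('pics/top0.png')[180:330,200:400]; s=cv2.imread('pics/side0.png')[170:330,190:340]
cv2.imwrite('pics/crop1.png',np.hstack([cv2.resize(p,(533,400),interpolation=2),cv2.resize(s,(265,400)[:2],interpolation=2)]))
E
```

```text
250 256 [0.548 0.232 0.142]
280 237 [0.586 0.173 0.131]
301 231 [0.597 0.13  0.132]
286 270 [0.52  0.162 0.131]
308 268 [0.523 0.118 0.131]
372 243 [ 0.575 -0.021  0.09 ]
345 250 [0.567 0.025 0.016]
235 250 [0.563 0.267 0.101]
321 145 [0.818 0.074 0.026]
390 148 [ 0.779 -0.067  0.108]
150 228 [0.613 0.45  0.091]
211 187 [0.72  0.336 0.018]
top 6034 0.09963366805559531 [array([0.5571, 0.1753]), array([0.2201, 0.2159]), np.float64(7.4804)]
[[0.434 0.268]
 [0.462 0.054]
 [0.68  0.083]
 [0.652 0.297]]
1077
[[0.48  0.229]
 [0.497 0.092]
 [0.636 0.109]
 [0.619 0.246]]
side 2261 0.1006782674543546 [array([0.5564, 0.1777]), array([0.2203, 0.2181]), np.float64(7.4214)]
[[0.433 0.272]
 [0.461 0.055]
 [0.68  0.084]
 [0.652 0.3  ]]
883
[[0.478 0.229]
 [0.497 0.093]
 [0.636 0.112]
 [0.617 0.249]]
```

View pics/crop1.png

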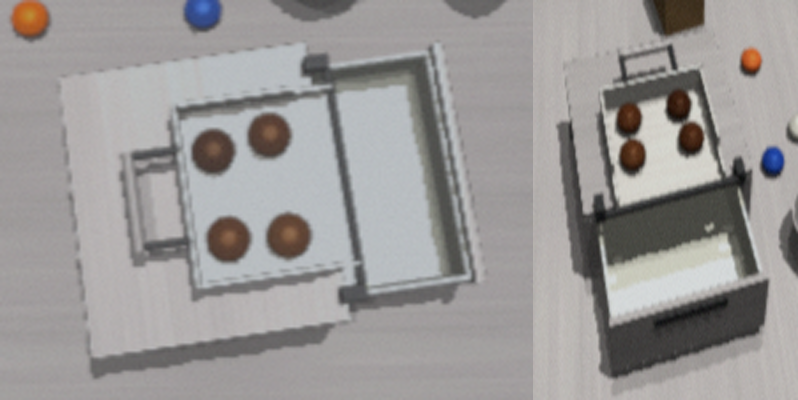

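The crop confirms four brown figs on the tray, with the bar behind it at crop (135,205). Dark hinge lugs sit at the tray's front corners, at (316,68) and (355,293). The tool can only turn about its own z, so it stays vertical. That makes it important to know how much of the drawer front lies outside the tray and lugs.

```bash
cat >> h.py <<'E'
ux=np.array([-np.sin(np.radians(7.45)),np.cos(np.radians(7.45)),0]); uy=np.array([-ux[1],ux[0],0])
O=np.array([.5563,.184,0])
def unit(w): d=w-O; return np.stack([d@ux,d@uy,d[...,2]],-1)
E
python3 - <<'E'
from h import *
for f in('top0','side0'):
    p,w=cloud(f); q=unit(w); g=p.astype(int).sum(-1)
    m=(q[...,0]>-.14)&(q[...,0]<-.07)&(abs(q[...,1])<.12)&(q[...,2]>.095)
    print(f)
    for s in (1,-1):
        mm=m&(s*q[...,1]>.06); a=q[mm]; c=g[mm]
        i=c<250
        if i.any(): print('dark',s,i.sum(),a[i].min(0).round(3),a[i].max(0).round(3))
    # front top edge and drawer front
    b=q[(q[...,0]<-.15)&(q[...,0]>-.3)&(abs(q[...,1])<.12)&(q[...,2]>.05)&(q[...,2]<.1)]
    print('drawer', np.percentile(b,[1,50,99],axis=0).round(3)); 
    e=b[b[:,2]>.083]; e=e[abs(e[:,1])<.07]; print('edge x',np.percentile(e[:,0],[2,20,50,80]).round(3))
    t=q[(q[...,2]>.13)&(q[...,2]<.15)&(q[...,0]>.03)&(q[...,0]<.08)&(abs(q[...,1])<.025)]; print('bar',len(t),t.mean(0).round(4),t.min(0).round(3),t.max(0).round(3))
    r=q[(abs(q[...,2]-.1)<.005)&(q[...,0]>.05)&(abs(q[...,1])<.13)]; print('rear',np.percentile(r[:,0],99.5).round(4),np.percentile(r[:,1],[.5,99.5]).round(4))
E
```

```text
top0
dark 1 22 [-0.112  0.076  0.106] [-0.095  0.096  0.117]
dark -1 39 [-0.116 -0.09   0.1  ] [-0.095 -0.066  0.115]
drawer [[-0.213 -0.094  0.052]
 [-0.204 -0.     0.076]
 [-0.154  0.094  0.089]]
edge x [-0.212 -0.21  -0.208 -0.205]
bar 125 [0.0489 0.0006 0.1414] [ 0.044 -0.024  0.136] [0.054 0.024 0.145]
rear 0.0988 [-0.108   0.1094]
side0
dark 1 119 [-0.118  0.061  0.096] [-0.07   0.108  0.131]
dark -1 104 [-0.116 -0.094  0.099] [-0.072 -0.06   0.133]
drawer [[-0.214 -0.094  0.05 ]
 [-0.21   0.001  0.076]
 [-0.155  0.095  0.089]]
edge x [-0.211 -0.21  -0.208 -0.205]
bar 85 [0.0483 0.0004 0.1414] [ 0.044 -0.024  0.134] [0.055 0.025 0.146]
rear 1.1169 [-0.1189  0.1178]
```

Emit:
arm_command(steps=[[[0.041, -0.041, -0.01], 4.79, 1], [[0.041, -0.041, -0.01], 4.79, 1], [[0.041, -0.041, 0], 0, 1], [[0.041, -0.041, 0], 0, 1], [[0.041, -0.041, 0], 0, 1], [[0.041, -0.041, 0], 0, 1], [[0.041, -0.041, 0], 0, 1], [[0.041, -0.041, 0], 0, 1]])

```text
time: 0.77
position: [0.3558, -0.2548, 0.2158]
tcp_rot: [[0.992, 0.13, 0.0], [0.13, -0.992, 0.0], [0.0, -0.0, -1.0]]
contact_force: [0.0, -0.7, -0.5]
gripper_width: 0.0859
finger_force: 0.0
```

Emit:
arm_command(steps=[[[0.0195, -0.035, 0], 0, 0.35], [[0.0195, -0.035, 0], 0, 0.35], [[0.0195, -0.035, 0], 0, 0.35], [[0.0195, -0.035, 0], 0, 0.35], [[0.0195, -0.035, 0], 0, 0.35], [[0.0195, -0.035, 0], 0, 0.35], [[0.0195, -0.035, 0], 0, 0.35], [[0.0195, -0.035, 0], 0, 0.35]])

```text
time: 1.43
position: [0.4735, 0.0434, 0.2157]
tcp_rot: [[0.991, 0.13, -0.0], [0.13, -0.991, -0.0], [-0.0, 0.0, -1.0]]
contact_force: [0.4, -0.2, -0.7]
gripper_width: 0.0299
finger_force: 0.0
```

```bash
python3 - <<'E'
from h import *
s=manip.get_state(); R=s['tcp_rot']; print(s['position'], R.round(4).tolist(), s['gripper_width'], R.T@(np.array([.550,.2323,.2])-s['position']), s['joint_positions'])
E
```

```text
[0.4734558  0.04339471 0.21569934] [[0.9915, 0.1304, -0.0001], [0.1304, -0.9915, -0.0], [-0.0001, 0.0, -1.0]] 0.029862130668077257 [ 0.10052593 -0.17731139  0.01568123] [-3.74158446e-01  1.13754854e+01  1.04263443e+02 -3.11374063e-03
  6.43677897e+01  8.21344399e+01]
```

Emit:
arm_command(steps=[[[0.0201, -0.0355, 0], 0, 0.35], [[0.0201, -0.0355, 0], 0, 0.35], [[0.0201, -0.0355, 0], 0, 0.35], [[0.0201, -0.0355, 0], 0, 0.35], [[0.0201, -0.0355, 0], 0, 0.35], [[0, 0, 0.015], 0, 0.35], [[0, 0, 0], 0, 0.35], [[0, 0, 0], 0, 0.35]])

```text
time: 2.1
position: [0.549, 0.23, 0.1998]
tcp_rot: [[0.991, 0.131, -0.003], [0.131, -0.991, -0.001], [-0.003, 0.001, -1.0]]
contact_force: [-0.4, -0.6, -0.3]
gripper_width: 0.0301
finger_force: 0.0
```

```bash
python3 - <<'E'
from h import *
s=manip.get_state(); snap('wrist','w1')
p,w=cloud('w1'); q=unit(w)
t=q[(q[...,2]>.13)&(q[...,2]<.16)&(q[...,0]>.035)&(q[...,0]<.07)&(abs(q[...,1])<.028)]
print(s['position'],len(t),t.mean(0) if len(t) else 0)
m=(q[...,0]>-.14)&(q[...,0]<-.07)&(abs(q[...,1])<.12)&(q[...,2]>.095); print(m.sum())
E
```

```text
[0.54897773 0.22998301 0.19977386] 1006 [ 0.04862025 -0.0010159   0.14338597]
12775
```

View pics/w1.png

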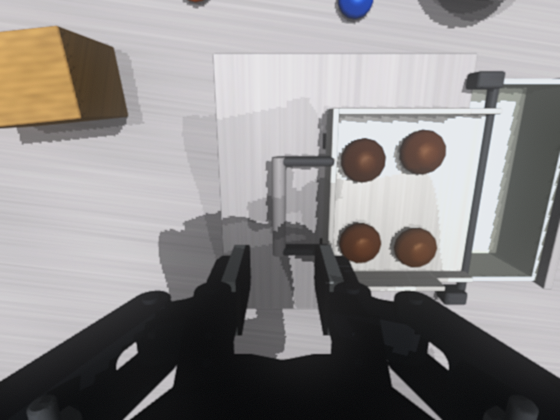

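The wrist view shows the bar at (280,160)–(280,255), centred between the fingertips at x ≈ 240 and 330. The tray rear wall is at x ≈ 333, so the right finger clears it. I'm descending and pinching.

Emit:
arm_command(steps=[[[0, 0, 0.03], 0, 0.35], [[0, 0, 0.03], 0, 0.35], [[0, 0, 0.016], 0, 0.35], [[0, 0, 0], 0, 0.35], [[0, 0, 0], 0, 0], [[0, 0, 0], 0, 0], [[0, 0, 0], 0, 0], [[0, 0, 0], 0, 0]], newtons=30)

```text
time: 2.82
position: [0.5505, 0.2304, 0.1263]
tcp_rot: [[0.992, 0.13, 0.002], [0.13, -0.992, 0.001], [0.002, -0.0, -1.0]]
contact_force: [-0.3, 0.6, 0.7]
gripper_width: 0.0007
finger_force: 0.0
```

```bash
python3 - <<'E'
from h import *
p,w=cloud('w1'); q=unit(w); g=p.astype(int).sum(-1)
for s,(v0,v1,u0,u1) in {'far':(60,105,455,520),'near':(285,320,425,480)}.items():
    a=q[v0:v1,u0:u1].reshape(-1,3); c=g[v0:v1,u0:u1].ravel(); a=a[(c<200)&(a[:,2]>.1)]
    print(s,np.percentile(a,[2,50,98],axis=0).round(4).tolist())
e=q[(q[...,0]<-.11)&(q[...,2]>.08)&(q[...,2]<.092)&(abs(q[...,1])<.12)]; print(np.percentile(e,[1,99],axis=0).round(3))
s=manip.get_state();print(s['position'],s['gripper_width'],unit(s['position']))
# arc plan: from flat, by deg
H=np.array([-.112,.108]);b0=np.array([.162,.030])
for d in range(0,66,5):
    t=np.radians(d); r=np.array([[np.cos(t),-np.sin(t)],[np.sin(t),np.cos(t)]])@b0; print(d,(r-b0).round(4))
E
```

```text
far [[-0.1101, -0.0943, 0.1036], [-0.0956, -0.0879, 0.11], [-0.0947, -0.0747, 0.117]]
near [[-0.1105, -0.0118, 0.103], [-0.0007, -0.011, 0.2865], [0.0049, 0.093, 0.2923]]
[[-0.212  0.008  0.08 ]
 [-0.204  0.096  0.089]]
[0.55050561 0.23039495 0.12627842] 0.0006990727771871994 [ 0.04675461 -0.00027014  0.12627842]
0 [0. 0.]
5 [-0.0032  0.014 ]
10 [-0.0077  0.0277]
15 [-0.0133  0.0409]
20 [-0.02    0.0536]
25 [-0.0279  0.0657]
30 [-0.0367  0.077 ]
35 [-0.0465  0.0875]
40 [-0.0572  0.0971]
45 [-0.0687  0.1058]
50 [-0.0808  0.1134]
55 [-0.0937  0.1199]
60 [-0.107   0.1253]
65 [-0.1207  0.1295]
```

```bash
python3 - <<'E'
from h import *
s=manip.get_state(); print(s['position'],s['contact_force'],s['gripper_width'],s['finger_force'])
snap('side','s1'); snap('wrist','w2')
a=cv2.imread('pics/s1.png')[120:330,170:370]; b=cv2.imread('pics/w2.png')
cv2.imwrite('pics/m2.png',np.hstack([cv2.resize(a,(400,420),interpolation=2),cv2.resize(b[120:,150:450],(400,400)) if 0 else cv2.resize(b[100:400,150:436],(400,420))]))
p,w=cloud('w2'); q=unit(w)
t=q[(q[...,2]>.125)&(q[...,2]<.2)&(q[...,0]>.02)&(q[...,0]<.07)&(q[...,1]<-.015)&(q[...,1]>-.03)]; print(t.mean(0),t.max(0))
E
```

```text
[0.55050561 0.23039495 0.12627842] [-0.30811258  0.5791969   0.65173633] 0.0006990727771871994 0.0
[ 0.0492191  -0.02258768  0.14222351] [ 0.05404469 -0.01502782  0.14484318]
```

View pics/m2.png

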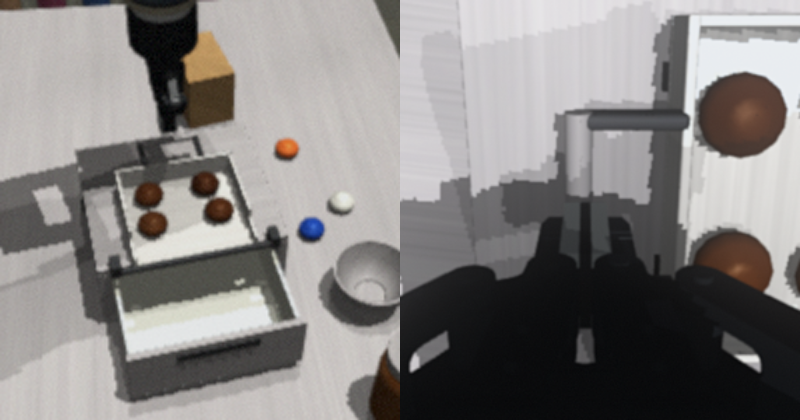

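```bash
python3 - <<'E'
from h import *
s=manip.get_state(); print(s['time'],s['position'],s['gripper_width'],s['joint_positions'])
def proj(f,P):
    z=np.load(f'pics/{f}.npz'); c=np.linalg.inv(z['T'])@np.append(P,1); return (z['K']@c[:3]/c[2])[:2].round(1),c[2].round(3)
bar=O+.0486*ux+[0,0,.138]
for f in('w2','s1'):
  for n,P in(('tcp',s['position']),('grasp',s['position']+[0,0,.019]),('bar',bar),('bar+',bar+.02*uy),('bar-',bar-.031*uy)): print(f,n,proj(f,P))
p,w=cloud('w2'); 
for v in (220,235,245,255,270,290): print(v,[ (u,w[v,u].round(3).tolist()) for u in (545,)] if 0 else [(u,np.load('pics/w2.npz')['d'][v,u].round(3)) for u in (537*10//14-0,250,258,266,280,290,300)])
p,w=cloud('s1'); 
for v in (150,165,175,180,184,188): print(v,[(u,w[v,u].round(3).tolist()) for u in (250,254,258)])
E
```

```text
2.9167 [0.55018454 0.23042392 0.12565543] -0.0002958919840437644 [1.82530478e+01 2.96553986e+01 9.15950793e+01 8.83507245e-04
 5.86715162e+01 1.00772565e+02]
w2 tcp (array([282.3, 239.1]), np.float64(0.185))
w2 grasp (array([282.4, 253.1]), np.float64(0.167))
w2 bar (array([278.9, 247.7]), np.float64(0.173))
w2 bar+ (array([279. , 282.4]), np.float64(0.178))
w2 bar- (array([278.8, 189.6]), np.float64(0.165))
s1 tcp (array([253.8, 194. ]), np.float64(0.995))
s1 grasp (array([253.5, 188.3]), np.float64(0.982))
s1 bar (array([253.5, 189.8]), np.float64(0.988))
s1 bar+ (array([245.3, 191.1]), np.float64(0.984))
s1 bar- (array([266. , 187.8]), np.float64(0.994))
220 [(383, np.float32(0.201)), (250, np.float32(0.209)), (258, np.float32(0.208)), (266, np.float32(0.209)), (280, np.float32(0.164)), (290, np.float32(0.209)), (300, np.float32(0.207))]
235 [(383, np.float32(0.203)), (250, np.float32(0.211)), (258, np.float32(0.212)), (266, np.float32(0.212)), (280, np.float32(0.166)), (290, np.float32(0.211)), (300, np.float32(0.212))]
245 [(383, np.float32(0.203)), (250, np.float32(0.214)), (25
[... 553 characters left out ...]
9)), (258, np.float32(0.107)), (266, np.float32(0.108)), (280, np.float32(0.118)), (290, np.float32(0.109)), (300, np.float32(0.109))]
150 [(250, [0.546, 0.192, 0.288]), (254, [0.554, 0.196, 0.284]), (258, [0.562, 0.196, 0.283])]
165 [(250, [0.545, 0.218, 0.227]), (254, [0.552, 0.182, 0.255]), (258, [0.561, 0.181, 0.255])]
175 [(250, [0.543, 0.196, 0.216]), (254, [0.551, 0.182, 0.227]), (258, [0.56, 0.19, 0.22])]
180 [(250, [0.543, 0.225, 0.176]), (254, [0.552, 0.224, 0.176]), (258, [0.562, 0.227, 0.173])]
184 [(250, [0.542, 0.224, 0.165]), (254, [0.551, 0.22, 0.167]), (258, [0.561, 0.227, 0.161])]
188 [(250, [0.542, 0.234, 0.143]), (254, [0.552, 0.234, 0.142]), (258, [0.561, 0.231, 0.144])]
```

```bash
python3 - <<'E'
from h import *
for f,P in(('w1',[.549,.23,.1998]),('w2',[.5502,.2304,.1257])):
    z=np.load(f'pics/{f}.npz'); p,w=cloud(f); q=unit(w)-unit(np.array(P)); q[...,2]=w[...,2]-P[2]
    T=z['T']; print(f,z['K'][0,0].round(1),'cam rel',(unit(T[:3,3])-unit(np.array(P))).round(3),'zaxis',(T[:3,2]@np.c_[ux,uy,[0,0,1]]).round(3))
    m=(abs(q[...,0])<.06)&(abs(q[...,1])<.03)&(q[...,2]>-.01)&(z['d']<(.19 if f=='w1' else .155))
    for lo in np.arange(-.01,.08,.01):
        a=q[m&(q[...,2]>=lo)&(q[...,2]<lo+.01)]
        if len(a)>3: print(lo.round(3),len(a),'x',a[:,0].min().round(3),a[:,0].max().round(3),'y',a[:,1].min().round(3),a[:,1].max().round(3))
b=cv2.imread('pics/w2.png')[180:420,190:370]; c=cv2.imread('pics/w1.png')[180:420,190:390]
cv2.imwrite('pics/m3.png',np.hstack([cv2.resize(b,(400,533)),cv2.resize(c,(400,533))]))
E
```

```text
w1 332.4 cam rel [-0.    -0.069  0.174] zaxis [-0.     0.27  -0.963]
0.03 318 x -0.027 0.027 y -0.012 0.011
0.04 824 x -0.029 0.028 y -0.012 0.011
0.05 1013 x -0.029 0.028 y -0.012 0.011
0.06 1486 x -0.029 0.028 y -0.012 0.011
0.07 1880 x -0.046 0.046 y -0.015 0.009
w2 332.4 cam rel [ 0.    -0.068  0.173] zaxis [ 0.     0.267 -0.964]
0.03 237 x -0.013 0.013 y -0.011 -0.006
0.04 633 x -0.014 0.014 y -0.012 -0.006
0.05 784 x -0.014 0.014 y -0.012 -0.006
0.06 1000 x -0.014 0.014 y -0.012 0.011
0.07 2403 x -0.033 0.033 y -0.014 0.012
```

View pics/m3.png

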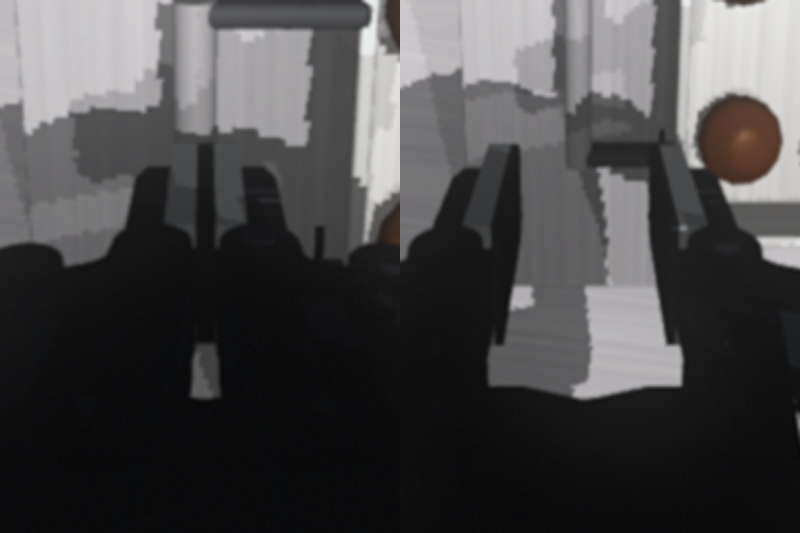

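The crops show the fingertips end about 33 mm short of the reported TCP, above the bar. Both cameras agree, and the grip closed on nothing. I'm taking the effective tip height as reported z + 0.033. Next I reopen and go lower gently, watching the force.

Emit:
arm_command(steps=[[[0, 0, 0], 0, 0.38], [[0, 0, 0], 0, 0.38], [[0, 0, 0], 0, 0.38], [[0, -0.001, 0.006], 0, 0.38], [[0, -0.001, 0.006], 0, 0.38], [[0, 0, 0.006], 0, 0.38], [[0, 0, 0.004], 0, 0.38], [[0, 0, 0], 0, 0.38]])

```text
time: 3.58
position: [0.5489, 0.2321, 0.1013]
tcp_rot: [[0.991, 0.13, -0.002], [0.13, -0.991, -0.001], [-0.002, 0.0, -1.0]]
contact_force: [-0.7, -0.2, -0.1]
gripper_width: 0.0327
finger_force: 0.0
```

```bash
python3 - <<'E'
from h import *
s=manip.get_state(); P=s['position']; print(P,unit(P),s['contact_force'],s['gripper_width'])
snap('wrist','w3'); f='w3'
z=np.load(f'pics/{f}.npz'); p,w=cloud(f); q=unit(w)-unit(P); q[...,2]=w[...,2]-P[2]
m=(abs(q[...,0])<.04)&(abs(q[...,1])<.03)&(q[...,2]>.01)&(z['d']<.16)
a=q[m]; print(np.percentile(a[:,2],[0,1]))
E
```

```text
[0.5489199  0.23212595 0.10134406] [0.0486766  0.00107775 0.10134406] [-0.72989544 -0.18912755 -0.09376267] 0.03270369539277644
[0.02046594 0.03274435]
```

Emit:
arm_command(steps=[[[0, 0, 0.006], 0, 0.38], [[0, 0, 0.006], 0, 0.38], [[0, 0, 0], 0, 0.38], [[0, 0, 0], 0, 0], [[0, 0, 0], 0, 0], [[0, 0, 0], 0, 0], [[0, 0, 0], 0, 0], [[0, 0, 0], 0, 0]], newtons=30)

```text
time: 4.3
position: [0.5496, 0.2327, 0.0909]
tcp_rot: [[0.991, 0.13, 0.0], [0.13, -0.991, 0.001], [0.0, -0.001, -1.0]]
contact_force: [-0.8, 4.7, -0.6]
gripper_width: 0.0088
finger_force: 29.3
```

Bar gripped (about 9 mm wide, 29 N). Now tipping along the arc (tool +y is forward, tool −z is up).

Emit:
arm_command(steps=[[[0, 0.0019, -0.0088], 0, 0], [[0, 0.0024, -0.0087], 0, 0], [[0, 0.0028, -0.0085], 0, 0], [[0, 0.0033, -0.0084], 0, 0], [[0, 0.0037, -0.0082], 0, 0], [[0, 0.0042, -0.008], 0, 0], [[0, 0.0046, -0.0077], 0, 0], [[0, 0.005, -0.0075], 0, 0]])

```text
time: 4.97
position: [0.5532, 0.2057, 0.1575]
tcp_rot: [[0.991, 0.13, 0.001], [0.13, -0.991, 0.002], [0.001, -0.002, -1.0]]
contact_force: [-1.9, 9.5, 2.3]
gripper_width: 0.0089
finger_force: 29.3
```

Emit:
arm_command(steps=[[[0, 0.0032, -0.0044], 0, 0], [[0, 0.0034, -0.0043], 0, 0], [[0, 0.0035, -0.0041], 0, 0], [[0, 0.0036, -0.004], 0, 0], [[0, 0.0038, -0.0039], 0, 0], [[0, 0.0039, -0.0037], 0, 0], [[0, 0.004, -0.0036], 0, 0], [[0, 0.0041, -0.0034], 0, 0]])

```text
time: 5.63
position: [0.5571, 0.1774, 0.1898]
tcp_rot: [[0.991, 0.131, 0.001], [0.131, -0.991, 0.004], [0.002, -0.004, -1.0]]
contact_force: [-5.5, 12.5, 11.1]
gripper_width: 0.0085
finger_force: 29.6
```

```bash
cat >> h.py <<'E'
def figs(f):
    p,w=cloud(f); q=unit(w); hsv=cv2.cvtColor(p,cv2.COLOR_RGB2HSV); I=p.astype(int)
    m=((I[...,0]>1.5*I[...,2])&(I[...,0]>45)&(I[...,0]<170)&(abs(q[...,1])<.12)&(q[...,0]>-.25)&(q[...,0]<.06)).astype(np.uint8)
    n,l,st,c=cv2.connectedComponentsWithStats(m)
    for i in range(1,n):
        if st[i,4]>25: a=q[l==i]; print(f,c[i].round(0),st[i,4],np.nanmedian(a,0).round(3),'zmax',np.nanmax(a[:,2]).round(3))
E
python3 - <<'E'
from h import *
snap('side','s4');snap('top','t4');figs('s4');figs('t4')
s=manip.get_state();print(s['contact_force'],unit(s['position']))
E
```

```text
s4 [277. 208.] 87 [-0.062 -0.031  0.175] zmax 0.18
s4 [247. 215.] 138 [-0.064  0.036  0.173] zmax 0.179
s4 [283. 228.] 117 [-0.097 -0.037  0.146] zmax 0.154
s4 [248. 237.] 155 [-0.101  0.041  0.143] zmax 0.15
t4 [312. 265.] 152 [-0.068  0.038  0.166] zmax 0.171
[-6.70792654 12.51576126 11.76612812] [-7.10691332e-03  1.07163650e-04  1.90136015e-01]
```

Emit:
arm_command(steps=[[[0, 0.0015, -0.0045], 0, 0], [[0, 0.0025, -0.0036], 0, 0], [[0, 0.0035, -0.0027], 0, 0], [[0, 0.0036, -0.0025], 0, 0], [[0, 0.0036, -0.0024], 0, 0], [[0, 0.0037, -0.0022], 0, 0], [[0, 0.0038, -0.0021], 0, 0], [[0, 0.0038, -0.0019], 0, 0]])

```text
time: 6.4
position: [0.5605, 0.1494, 0.2102]
tcp_rot: [[0.991, 0.13, 0.0], [0.13, -0.991, 0.0], [0.0, -0.0, -1.0]]
contact_force: [1.7, 0.6, -4.6]
gripper_width: 0.0081
finger_force: 29.4
```

```bash
python3 - <<'E'
from h import *
snap('side','s5');snap('top','t5');figs('s5');figs('t5')
s=manip.get_state();print(s['contact_force'],unit(s['position']))
E
```

```text
s5 [261. 274.] 105 [-0.129  0.023  0.04 ] zmax 0.047
s5 [273. 280.] 95 [-0.149 -0.001  0.038] zmax 0.043
t5 [335. 259.] 46 [-0.13   0.028  0.041] zmax 0.11
[ 2.23201337 -0.04469918 -4.52499751] [-0.03510694  0.0003056   0.2102912 ]
```

```bash
python3 - <<'E'
from h import *
snap('side','s6');snap('top','t6');figs('s6');figs('t6')
a=cv2.imread('pics/s6.png')[150:330,190:350]; b=cv2.imread('pics/t6.png')[180:320,260:400]
cv2.imwrite('pics/m6.png',np.hstack([cv2.resize(a,(400,450)),cv2.resize(b,(400,450))]))
E
```

```text
s6 [266. 277.] 208 [-0.139  0.013  0.039] zmax 0.047
s6 [257. 290.] 29 [-0.167  0.039  0.039] zmax 0.041
t6 [335. 259.] 30 [-0.129  0.027  0.04 ] zmax 0.107
```

View pics/m6.png

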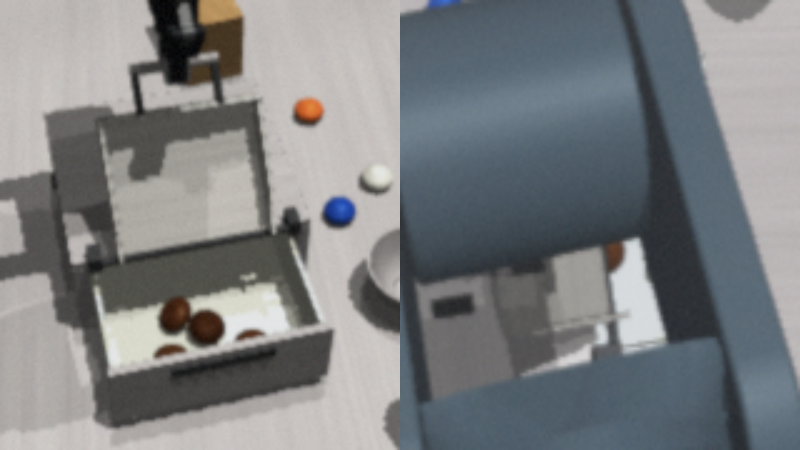

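Side view: all four figs are in the drawer (crop (175,313), (205,327), (172,352), (252,338)) and the tray is empty. Lowering it along the same arc.

Emit:
arm_command(steps=[[[0, -0.0075, 0.0042], 0, 0], [[0, -0.0073, 0.0045], 0, 0], [[0, -0.0071, 0.005], 0, 0], [[0, -0.0068, 0.0053], 0, 0], [[0, -0.0065, 0.0057], 0, 0], [[0, -0.0062, 0.006], 0, 0], [[0, -0.0059, 0.0063], 0, 0], [[0, -0.0055, 0.0066], 0, 0]])

```text
time: 7.27
position: [0.5534, 0.2027, 0.1657]
tcp_rot: [[0.991, 0.13, -0.0], [0.13, -0.991, -0.0], [-0.0, 0.0, -1.0]]
contact_force: [2.6, -2.3, -2.3]
gripper_width: 0.0084
finger_force: 29.2
```

Emit:
arm_command(steps=[[[0, -0.0052, 0.0069], 0, 0], [[0, -0.0049, 0.0072], 0, 0], [[0, -0.0044, 0.0074], 0, 0], [[0, -0.0041, 0.0076], 0, 0], [[0, -0.0036, 0.0078], 0, 0], [[0, -0.0032, 0.008], 0, 0], [[0, -0.0028, 0.0082], 0, 0], [[0, -0.0024, 0.0083], 0, 0]])

```text
time: 7.93
position: [0.5496, 0.2318, 0.104]
tcp_rot: [[0.991, 0.13, -0.0], [0.13, -0.991, -0.001], [-0.0, 0.001, -1.0]]
contact_force: [3.4, -11.3, -3.0]
gripper_width: 0.0085
finger_force: 29.2
```

```bash
python3 - <<'E'
from h import *
s=manip.get_state();print(s['contact_force'],unit(s['position']),s['gripper_width'])
E
```

```text
[  3.40879818 -11.32050347  -2.97533932] [0.04823939 0.00047484 0.10395951] 0.008514843273053125
```

Emit:
arm_command(steps=[[[0, 0.0005, 0.004], 0, 0], [[0, 0.0005, 0.004], 0, 0], [[0, 0, 0.003], 0, 0], [[0, 0, 0], 0, 0], [[0, 0, 0], 0, 0.38], [[0, 0, 0], 0, 0.38], [[0, 0, 0], 0, 0.38], [[0, 0, -0.01], 0, 0.38]])

```text
time: 8.6
position: [0.5485, 0.2312, 0.1023]
tcp_rot: [[0.991, 0.13, -0.003], [0.13, -0.992, -0.001], [-0.003, 0.0, -1.0]]
contact_force: [0.0, 0.6, -0.3]
gripper_width: 0.0323
finger_force: 0.0
```

```bash
python3 - <<'E'
from h import *
s=manip.get_state();print(s['contact_force'],unit(s['position']),s['gripper_width'])
for f in('w1',):
    p,w=cloud(f); q=unit(w); g=p.astype(int).sum(-1)
    a=q[285:325,425:490].reshape(-1,3); c=g[285:325,425:490].ravel()
    a=a[(c<250)&(a[:,2]>.1)&(a[:,2]<.13)]; print('near lug',np.percentile(a,[2,50,98],axis=0).round(4).tolist())
    d=q[55:110,460:540].reshape(-1,3); c=g[55:110,460:540].ravel(); d=d[(c<250)&(d[:,2]>.095)&(d[:,2]<.13)]; print('far lug',np.percentile(d,[1,50,99],axis=0).round(4).tolist())
E
```

```text
[ 0.02999382  0.55291113 -0.31693052] [0.04778347 0.00160628 0.10231632] 0.03234083608494809
near lug [[-0.1129, 0.0813, 0.1022], [-0.1034, 0.0867, 0.1153], [-0.095, 0.0943, 0.1181]]
far lug [[-0.1127, -0.0947, 0.1025], [-0.0963, -0.0852, 0.1109], [-0.0947, -0.0713, 0.1183]]
```

The tray is released. Two facts now matter for the push. The lugs block |y| = 71–95 mm out to x = −113 mm, and the tool can't lean, so bare vertical fingers would hit the overhang before the drawer is home. A pusher held low in the fingers, sticking out ahead of them, would fit under the overhang. The orange look-alike is a suitable 35 mm lump, and it can be put back afterwards. I'm measuring it now.

```bash
python3 - <<'E'
from h import *
for f in('top0','side0','s6'):
    p,w=cloud(f); hsv=cv2.cvtColor(p,cv2.COLOR_RGB2HSV)
    m=((hsv[...,0]<15)&(hsv[...,1]>190)&(hsv[...,2]>140)&(w[...,2]<.05)&(w[...,0]>.6)).astype(np.uint8)
    n,l,st,c=cv2.connectedComponentsWithStats(m)
    i=1+np.argmax(st[1:,4]); a=w[l==i]; print(f,c[i].round(0),st[i,4],np.nanmin(a,0).round(4),np.nanmax(a,0).round(4),np.nanmean(a,0).round(4))
p,w=cloud('top0'); a=w[(w[...,2]>.08)&(w[...,2]<.1)&(w[...,1]>.36)&(w[...,1]<.56)&(w[...,0]>.5)&(w[...,0]<.75)]; print('carton',cv2.boxPoints(cv2.minAreaRect(a[:,:2].astype(np.float32))).round(3).tolist())
s=manip.get_state();print(s['position'],s['joint_positions'].round(1))
E
```

```text
top0 [211. 186.] 78 [0.7097 0.3247 0.0139] [0.7348 0.3489 0.0224] [0.721  0.3363 0.0186]
side0 [313. 194.] 43 [0.7102 0.3215 0.011 ] [0.7329 0.3414 0.0242] [0.7213 0.3305 0.0185]
s6 [313. 194.] 41 [0.7094 0.3214 0.01  ] [0.7333 0.3386 0.0241] [0.7208 0.3304 0.0178]
carton [[0.5640000104904175, 0.5090000033378601], [0.5889999866485596, 0.4009999930858612], [0.6579999923706055, 0.4169999957084656], [0.6330000162124634, 0.5249999761581421]]
[0.54851163 0.23117183 0.10231632] [ 18.4  31.4  92.5   0.   56.3 100.9]
```

Emit:
arm_command(steps=[[[0, 0, -0.03], 0, 0.65], [[0, 0, -0.03], -7, 0.65], [[0, 0, -0.03], -7, 0.65], [[0, 0, 0], -7, 0.65], [[0, 0, 0], -7, 0.65], [[0, 0, 0], -7, 0.65], [[0, 0, 0], -7, 0.65], [[0, 0, 0], -7, 0.65]])

```text
time: 9.27
position: [0.5496, 0.2314, 0.1944]
tcp_rot: [[0.547, 0.837, 0.0], [0.837, -0.547, 0.0], [0.0, -0.0, -1.0]]
contact_force: [1.0, 0.1, -0.3]
gripper_width: 0.0555
finger_force: 0.0
```

Emit:
arm_command(steps=[[[0, 0, 0], -6.8, 0.65], [[0, 0, 0], -6.8, 0.65], [[0, 0, 0], -6.8, 0.65], [[0, 0, 0], -6.8, 0.65], [[0, 0, 0], -6.8, 0.65], [[0, 0, 0], -6.7, 0.65], [[0.0146, 0.0369, 0], 0, 0.65], [[0.0146, 0.0369, 0], 0, 0.65]])

```text
time: 9.93
position: [0.6191, 0.2696, 0.1948]
tcp_rot: [[-0.125, 0.992, -0.001], [0.992, 0.125, -0.0], [0.0, -0.001, -1.0]]
contact_force: [-0.5, 0.6, 1.4]
gripper_width: 0.0555
finger_force: 0.0
```

Emit:
arm_command(steps=[[[0.0146, 0.0369, 0], 0, 0.6], [[0.0146, 0.0369, 0], 0, 0.6], [[0.0145, 0.0367, 0], 0, 0.6], [[0, 0, 0.04], 0, 0.6], [[0, 0, 0.04], 0, 0.6], [[0, 0, 0.04], 0, 0.6], [[0, 0, 0], 0, 0.6], [[0, 0, 0], 0, 0.6]])

```text
time: 10.6
position: [0.7218, 0.3261, 0.0727]
tcp_rot: [[-0.125, 0.992, -0.004], [0.992, 0.125, -0.001], [-0.001, -0.004, -1.0]]
contact_force: [0.3, -0.2, 0.8]
gripper_width: 0.0511
finger_force: 0.0
```

```bash
python3 - <<'E'
from h import *
s=manip.get_state(); P=s['position']; R=s['tcp_rot']; print(P,R.round(3).tolist(),s['gripper_width'])
snap('wrist','w7'); p,w=cloud('w7'); I=p.astype(int); q=w-P
m=(I[...,0]>130)&(I[...,2]<60)&(w[...,2]<.05)&(np.linalg.norm(q[...,:2],axis=-1)<.06)
a=w[m]; print(len(a),a.min(0).round(4),a.max(0).round(4),a.mean(0).round(4))
mk=np.load('pics/w7.npz')['d']; t=(q@R); f=t[(abs(t[...,0])<.015)&(abs(t[...,1])<.05)&(mk<.16)&(t[...,2]>-.06)]; print('tip',np.percentile(f[:,2],[98,99.5,100]).round(4))
c=a.mean(0); print('rel tool',R.T@(np.array([(a[:,0].min()+a[:,0].max())/2,(a[:,1].min()+a[:,1].max())/2,.011])-P))
E
```

```text
[0.72183479 0.32605109 0.07274869] [[-0.125, 0.992, -0.004], [0.992, 0.125, -0.001], [-0.001, -0.004, -1.0]] 0.051056346985034216
990 [0.7124 0.324  0.0172] [0.741  0.354  0.0271] [0.7276 0.3406 0.0226]
tip [-0.0382 -0.037  -0.0365]
rel tool [0.01230941 0.00669338 0.06171329]
```

View pics/w7.png

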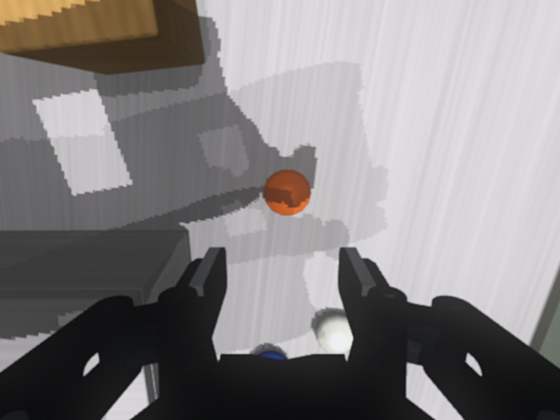

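The wrist view shows the orange lump at (287,192), centred between the fingertips (x ≈ 225 and 340) and ahead of them. White (333,330) and blue (270,352) lie behind, clear of the fingers. I'm trimming the offset and descending in stages.

Emit:
arm_command(steps=[[[0.003, 0.004, 0.03], 0, 0.6], [[0, 0, 0.025], 0, 0.6], [[0, 0, 0.015], 0, 0.6], [[0, 0, 0.01], 0, 0.6], [[0, 0, 0.006], 0, 0.6], [[0, 0, 0.006], 0, 0.6], [[0, 0, 0], 0, 0.6], [[0, 0, 0], 0, 0.6]])

```text
time: 11.32
position: [0.727, 0.33, -0.017]
tcp_rot: [[-0.125, 0.992, 0.001], [0.992, 0.125, 0.0], [0.0, 0.001, -1.0]]
contact_force: [-0.2, -0.6, 0.2]
gripper_width: 0.051
finger_force: 0.0
```

Emit:
arm_command(steps=[[[0, 0, 0.006], 0, 0.6], [[0, 0, 0.005], 0, 0.6], [[0, 0, 0.003], 0, 0.6], [[0, 0, 0], 0, 0.2], [[0, 0, 0], 0, 0.2], [[0, 0, 0], 0, 0.2], [[0, 0, 0], 0, 0.2], [[0, 0, 0], 0, 0.2]], newtons=60)

```text
time: 11.98
position: [0.7273, 0.3304, -0.03]
tcp_rot: [[-0.125, 0.992, 0.002], [0.992, 0.125, 0.001], [0.001, 0.002, -1.0]]
contact_force: [-2.9, 0.1, 12.2]
gripper_width: 0.0312
finger_force: 61.2
```

Emit:
arm_command(steps=[[[0, 0, -0.006], 0, 0.2], [[0, 0, -0.015], 0, 0.2], [[0, 0, -0.03], 0, 0.2], [[0, 0, -0.03], 0, 0.2], [[0, 0, -0.03], 0, 0.2], [[0, 0, -0.03], 0, 0.2], [[0, 0, -0.03], 0, 0.2], [[0, 0, 0], 0, 0.2]], newtons=100)

```text
time: 12.65
position: [0.729, 0.3308, 0.1477]
tcp_rot: [[-0.125, 0.992, 0.01], [0.992, 0.125, 0.004], [0.003, 0.01, -1.0]]
contact_force: [0.1, 0.0, 1.8]
gripper_width: 0.0292
finger_force: 98.8
```

```bash
python3 - <<'E'
from h import *
s=manip.get_state(); P=s['position']; R=s['tcp_rot']; print(P,s['gripper_width'],s['finger_force'],s['contact_force'])
snap('wrist','w8'); p,w=cloud('w8'); I=p.astype(int); t=(w-P)@R
m=(I[...,0]>100)&(I[...,2]<60)&(I[...,1]<.6*I[...,0])&(np.load('pics/w8.npz')['d']<.2)
a=t[m]; print('lump in tool',len(a),np.percentile(a,[1,50,99],axis=0).round(4).tolist())
f=t[(abs(t[...,0])<.018)&(abs(t[...,1])<.05)&(~m)&(t[...,2]>-.09)&(t[...,2]<-.03)]; print('fingers',np.percentile(f,[1,99],axis=0).round(4).tolist())
for z0 in(-.1,-.09,-.08,-.07,-.06,-.05,-.04):
    g=t[(abs(t[...,1])<.06)&(~m)&(t[...,2]>z0)&(t[...,2]<z0+.01)&(abs(t[...,0])<.05)]; print(z0,len(g),g[:,0].max().round(4) if len(g) else '')
q=unit(w); r=np.load('pics/s6.npz')
snap('top','t8'); snap('side','s8'); figs('s8'); figs('t8')
for n in('t8','s8'):
    _,w=cloud(n); q=unit(w); b=q[(q[...,0]<-.15)&(q[...,0]>-.3)&(abs(q[...,1])<.07)&(q[...,2]>.083)&(q[...,2]<.095)]; print('front edge',np.percentile(b[:,0],[2,20,50,80]).round(4)); t=q[(q[...,0]>.03)&(q[...,0]<.07)&(abs(q[...,1])<.025)&(q[...,2]>.12)]; print('bar z',t[:,2].max() if len(t) else '')
E
```

```text
[0.72895666 0.33082935 0.14772267] 0.029238910277051475 98.83809186983854 [0.10673741 0.01862515 1.77543327]
lump in tool 3258 [[nan, nan, nan], [nan, nan, nan], [nan, nan, nan]]
fingers [[-0.0113, -0.0485, -0.0897], [0.0136, 0.0479, -0.0359]]
-0.1 7776 0.0182
-0.09 8947 0.0142
-0.08 3130 0.014
-0.07 1489 0.0131
-0.06 1008 0.0117
-0.05 1948 0.0248
-0.04 656 0.025
s8 [266. 277.] 227 [-0.138  0.012  0.039] zmax 0.046
t8 [350. 229.] 112 [-0.174 -0.035  0.037] zmax 0.04
t8 [339. 246.] 82 [-0.145 -0.     0.039] zmax 0.042
t8 [335. 256.] 38 [-0.13   0.021  0.041] zmax 0.046
t8 [354. 261.] 104 [-0.172  0.04   0.037] zmax 0.041
front edge [-0.2123 -0.2103 -0.2078 -0.2054]
bar z 0.5517028156290187
front edge [-0.212  -0.2104 -0.2084 -0.2052]
bar z 0.5496147627462082
```

View pics/w8.png

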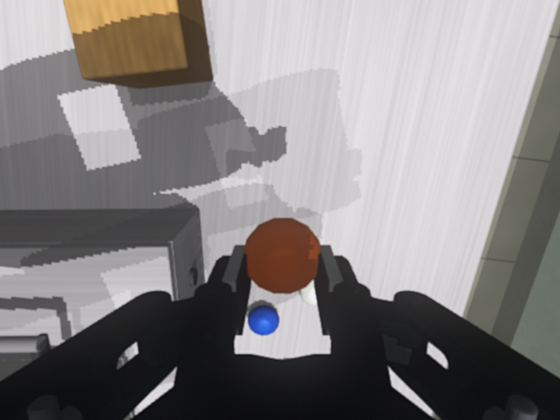

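The lump is held and sticks out about 13 mm ahead of the fingers. The top view (figs now unobstructed) gives all four figs inside the drawer. Next I carry it over to a point in front of the drawer.

Emit:
arm_command(steps=[[[-0.035, -0.0171, 0], 0, 0.2], [[-0.035, -0.0171, 0], 0, 0.2], [[-0.035, -0.0171, 0], 0, 0.2], [[-0.035, -0.0171, 0], 0, 0.2], [[-0.035, -0.0171, 0], 0, 0.2], [[-0.035, -0.0171, 0], 0, 0.2], [[-0.035, -0.0171, 0], 0, 0.2], [[-0.035, -0.0171, 0], 0, 0.2]])

```text
time: 13.47
position: [0.6239, 0.0333, 0.1375]
tcp_rot: [[-0.125, 0.992, -0.003], [0.992, 0.125, 0.0], [0.0, -0.003, -1.0]]
contact_force: [1.4, 0.1, 0.3]
gripper_width: 0.0296
finger_force: 98.9
```

Emit:
arm_command(steps=[[[-0.035, -0.0171, 0], 0, 0.2], [[-0.035, -0.0171, 0], 0, 0.2], [[-0.035, -0.0171, 0], 0, 0.2], [[0, 0, 0], 0, 0.2], [[0, 0, 0.03], 0, 0.2], [[0, 0, 0.03], 0, 0.2], [[0, 0, 0.02], 0, 0.2], [[0, 0, 0], 0, 0.2]])

```text
time: 14.13
position: [0.5846, -0.0749, 0.0538]
tcp_rot: [[-0.125, 0.992, -0.009], [0.992, 0.125, 0.002], [0.003, -0.008, -1.0]]
contact_force: [0.5, 0.2, -0.2]
gripper_width: 0.0296
finger_force: 99.0
```

```bash
python3 - <<'E'
from h import *
s=manip.get_state(); P=s['position']; R=s['tcp_rot']; print(P,unit(P),R.round(3).tolist(),s['gripper_width'],s['finger_force'],s['contact_force'])
snap('wrist','w9'); p,w=cloud('w9'); I=p.astype(int); t=(w-P)@R; q=unit(w)
m=(I[...,0]>60)&(I[...,2]<60)&(I[...,1]<.6*I[...,0])&(abs(t[...,0])<.035)&(abs(t[...,1])<.025)&(t[...,2]>-.07)&(t[...,2]<-.02)
a=t[m]; print('lump tool',len(a),np.percentile(a,[1,50,99.5],axis=0).round(4).tolist()); print('unit',np.percentile(q[m],[1,50,99.5],axis=0).round(4).tolist())
b=q[(q[...,0]<-.15)&(q[...,0]>-.3)&(abs(q[...,1])<.07)&(q[...,2]>.083)&(q[...,2]<.095)&~m]; print('front edge',len(b),np.percentile(b,[2,20,50,80],axis=0).round(4).tolist())
E
```

```text
[ 0.58458328 -0.07488732  0.05384901] [-0.26036913  0.00552305  0.05384901] [[-0.125, 0.992, -0.009], [0.992, 0.125, 0.002], [0.003, -0.008, -1.0]] 0.0295945480294175 98.95277294330299 [ 0.54751486  0.23173181 -0.2067385 ]
lump tool 4371 [[-0.0044, -0.0131, -0.0558], [0.0123, 0.0014, -0.0514], [0.0245, 0.016, -0.043]]
unit [[-0.2649, -0.0107, 0.0975], [-0.2482, 0.0036, 0.1053], [-0.236, 0.0183, 0.1098]]
front edge 7050 [[-0.2377, -0.0672, 0.0846], [-0.2111, -0.042, 0.0894], [-0.2084, -0.0009, 0.09], [-0.2058, 0.0404, 0.0907]]
```

Emit:
arm_command(steps=[[[0, 0, 0.01], 0, 0.2], [[0, 0, 0.008], 0, 0.2], [[0, 0, 0], 0, 0.2], [[0.007, 0, 0], 0, 0.2], [[0.007, 0, 0], 0, 0.2], [[0.006, 0, 0], 0, 0.2], [[0.005, 0, 0], 0, 0.2], [[0.005, 0, 0], 0, 0.2]])

```text
time: 14.85
position: [0.5844, -0.0454, 0.0413]
tcp_rot: [[-0.126, 0.992, 0.001], [0.992, 0.126, -0.0], [-0.001, 0.001, -1.0]]
contact_force: [-0.2, -3.1, 0.2]
gripper_width: 0.0293
finger_force: 99.1
```

Emit:
arm_command(steps=[[[0.007, 0, 0], 0, 0.2], [[0.008, 0, 0], 0, 0.2], [[0.008, 0, 0], 0, 0.2], [[0.008, 0, 0], 0, 0.2], [[0.008, 0, 0], 0, 0.2], [[0.007, 0, 0], 0, 0.2], [[0.006, 0, 0], 0, 0.2], [[0.005, 0, 0], 0, 0.2]])

```text
time: 15.52
position: [0.5769, 0.0115, 0.0408]
tcp_rot: [[-0.125, 0.992, -0.0], [0.992, 0.125, 0.0], [0.0, -0.0, -1.0]]
contact_force: [-0.4, -2.8, 1.0]
gripper_width: 0.0297
finger_force: 99.2
```

```bash
python3 - <<'E'
from h import *
s=manip.get_state(); P=s['position']; R=s['tcp_rot']; print(P,unit(P),s['gripper_width'],s['contact_force'])
snap('wrist','w10'); p,w=cloud('w10'); I=p.astype(int); t=(w-P)@R; q=unit(w)
m=(I[...,0]>60)&(I[...,2]<60)&(I[...,1]<.6*I[...,0])&(abs(t[...,0])<.035)&(abs(t[...,1])<.025)&(t[...,2]>-.07)&(t[...,2]<-.02)
print('lump tool',np.percentile(t[m],[1,50,99.5],axis=0).round(4).tolist())
b=q[(q[...,0]<-.12)&(q[...,0]>-.3)&(abs(q[...,1])<.09)&(abs(q[...,1])>.03)&(q[...,2]>.083)&(q[...,2]<.095)]; print('front edge',len(b),np.percentile(b,[2,20,50,80],axis=0).round(4).tolist())
E
```

```text
[0.57693471 0.0114775  0.04083024] [-0.17374165  0.00190891  0.04083024] 0.02966256712217669 [-0.44978521 -2.76351715  1.01857165]
lump tool [[-0.0034, -0.0145, -0.0532], [0.0131, -0.0, -0.0489], [0.0245, 0.0147, -0.0415]]
front edge 6421 [[-0.1477, -0.0875, 0.0837], [-0.146, -0.0661, 0.0867], [-0.1433, -0.0303, 0.0874], [-0.1407, 0.0658, 0.088]]
```

Emit:
arm_command(steps=[[[0.004, 0, 0.003], 0, 0.2], [[0.005, 0, 0], 0, 0.2], [[0.005, 0, 0], 0, 0.2], [[0.005, 0, 0], 0, 0.2], [[0.005, 0, 0], 0, 0.2], [[0.004, 0, 0], 0, 0.2], [[0.003, 0, 0], 0, 0.2], [[0.002, 0, 0], 0, 0.2]])

```text
time: 16.23
position: [0.5728, 0.0439, 0.0378]
tcp_rot: [[-0.125, 0.992, -0.0], [0.992, 0.125, 0.0], [0.0, -0.0, -1.0]]
contact_force: [0.7, -1.0, 0.3]
gripper_width: 0.0295
finger_force: 99.0
```

Emit:
arm_command(steps=[[[0.002, 0, 0], 0, 0.2], [[0.002, 0, 0], 0, 0.2], [[0.002, 0, 0], 0, 0.2], [[0.001, 0, 0], 0, 0.2], [[0.001, 0, 0], 0, 0.2], [[0.001, 0, 0], 0, 0.2], [[0.001, 0, 0], 0, 0.2], [[0, 0, 0], 0, 0.2]])

```text
time: 16.9
position: [0.5716, 0.0535, 0.0379]
tcp_rot: [[-0.125, 0.992, -0.0], [0.992, 0.125, 0.0], [0.0, -0.0, -1.0]]
contact_force: [0.2, 0.2, -0.5]
gripper_width: 0.0292
finger_force: 98.9
```

```bash
python3 - <<'E'
from h import *
s=manip.get_state(); P=s['position']; R=s['tcp_rot']; print(P,unit(P),s['gripper_width'],s['contact_force'])
snap('wrist','w11'); p,w=cloud('w11'); I=p.astype(int); t=(w-P)@R; q=unit(w)
m=(I[...,0]>60)&(I[...,2]<60)&(I[...,1]<.6*I[...,0])&(abs(t[...,0])<.035)&(abs(t[...,1])<.025)&(t[...,2]>-.07)&(t[...,2]<-.02)
print('lump tool',np.percentile(t[m],[1,50,99.5],axis=0).round(4).tolist())
snap('side','s11'); _,w=cloud('s11'); q=unit(w)
b=q[(q[...,0]<-.09)&(q[...,0]>-.2)&(abs(q[...,1])<.09)&(abs(q[...,1])>.05)&(q[...,2]>.03)&(q[...,2]<.08)]; print('front',len(b),np.percentile(b,[5,20,50,80],axis=0).round(4).tolist())
E
```

```text
[0.57162532 0.05350527 0.03791407] [-0.13138024  0.00172412  0.03791407] 0.029240631629948617 [ 0.22115021  0.241809   -0.46722689]
lump tool [[-0.0051, -0.0128, -0.0531], [0.0012, 0.0001, -0.05], [0.0055, 0.0135, -0.0451]]
front 440 [[-0.1049, -0.0856, 0.0325], [-0.104, -0.0735, 0.0401], [-0.1032, 0.0531, 0.0551], [-0.1024, 0.0751, 0.0694]]
```

Emit:
arm_command(steps=[[[0.001, 0, 0], 0, 0.2], [[0.001, 0, 0], 0, 0.2], [[0.001, 0, 0], 0, 0.2], [[0.001, 0, 0], 0, 0.2], [[0, 0, 0], 0, 0.2], [[0, 0, 0], 0, 0.2], [[0, 0, 0], 0, 0.2], [[0, 0, 0], 0, 0.2]])

```text
time: 17.67
position: [0.5712, 0.0574, 0.0379]
tcp_rot: [[-0.125, 0.992, -0.0], [0.992, 0.125, 0.0], [0.0, -0.0, -1.0]]
contact_force: [-1.4, -0.4, -0.1]
gripper_width: 0.0294
finger_force: 98.9
```

```bash
cat >> h.py <<'E'
def front(f):
    _,w=cloud(f); q=unit(w)
    for n,c in (('drawer',(abs(q[...,1])<.09)&(abs(q[...,1])>.05)),('cab',(abs(q[...,1])>.1005)&(abs(q[...,1])<.109))):
        b=q[(q[...,0]<-.08)&(q[...,0]>-.2)&c&(q[...,2]>.03)&(q[...,2]<.08)]; print(n,len(b),np.percentile(b[:,0],[10,50,90]).round(4))
E
python3 - <<'E'
from h import *
s=manip.get_state(); P=s['position']; print(P,unit(P),s['contact_force'])
front('s11'); snap('side','s12'); front('s12')
E
```

```text
[0.57117166 0.05737864 0.03786722] [-0.12748075  0.00167172  0.03786722] [-1.43358346 -0.35736496 -0.08311989]
drawer 440 [-0.1045 -0.1032 -0.102 ]
cab 94 [-0.1004 -0.099  -0.0975]
drawer 421 [-0.0984 -0.0971 -0.0958]
cab 94 [-0.1004 -0.0987 -0.0974]
```

The drawer moved 6 mm while the tool moved 4 mm, and the force dropped to zero, so it appears to have been drawn in past the detent. I'm backing off and checking that it stays.

Emit:
arm_command(steps=[[[-0.005, 0, 0], 0, 0.2], [[-0.015, 0, 0], 0, 0.2], [[-0.03, 0, 0], 0, 0.2], [[-0.03, 0, 0], 0, 0.2], [[-0.03, 0, 0], 0, 0.2], [[0, 0, -0.03], 0, 0.2], [[0, 0, -0.04], 0, 0.2], [[0, 0, -0.04], 0, 0.2]])

```text
time: 18.38
position: [0.5841, -0.0527, 0.1485]
tcp_rot: [[-0.124, 0.992, -0.002], [0.992, 0.124, 0.0], [0.001, -0.002, -1.0]]
contact_force: [1.6, 0.1, 0.7]
gripper_width: 0.0295
finger_force: 99.0
```

```bash
python3 - <<'E'
from h import *
snap('side','s13'); front('s13'); snap('wrist','w13'); front('w13')
s=manip.get_state(); P=s['position']; print(P,unit(P),s['tcp_rot'].round(3).tolist())
for n in ('s13',):
    _,w=cloud(n); q=unit(w); t=q[(q[...,0]>.03)&(q[...,0]<.07)&(abs(q[...,1])<.025)&(q[...,2]>.12)&(q[...,2]<.2)]; print('bar z',t[:,2].max() if len(t) else '')
R=s['tcp_rot']; print('to orange home',R.T@(np.array([.7273,.3304,P[2]])-P))
cv2.imwrite('pics/m13.png',cv2.resize(cv2.imread('pics/s13.png')[130:330,170:370],(600,600)))
E
```

```text
drawer 253 [-0.0985 -0.0975 -0.0961]
cab 49 [-0.1009 -0.0991 -0.0978]
drawer 54 [-0.0994 -0.0991 -0.0989]
cab 49 [-0.1011 -0.1009 -0.1007]
[ 0.58810271 -0.05289486  0.15425725] [-0.23901865 -0.00081824  0.15425725] [[-0.125, 0.992, 0.01], [0.992, 0.125, -0.002], [-0.003, 0.01, -1.0]]
bar z 
to orange home [0.36295839 0.18588028 0.00074828]
```

View pics/m13.png

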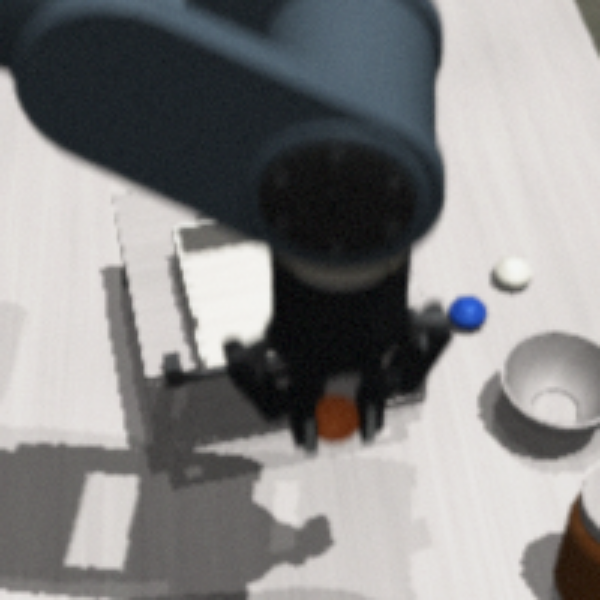

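The side view shows the drawer front flush (1.8 mm behind the cabinet face) and the tray flat. The drawer hasn't moved since I backed off. Now putting the orange piece back where it was.

Emit:
arm_command(steps=[[[0.033, 0.0169, 0], 0, 0.2], [[0.033, 0.0169, 0], 0, 0.2], [[0.033, 0.0169, 0], 0, 0.2], [[0.033, 0.0169, 0], 0, 0.2], [[0.033, 0.0169, 0], 0, 0.2], [[0.033, 0.0169, 0], 0, 0.2], [[0.033, 0.0169, 0], 0, 0.2], [[0.033, 0.0169, 0], 0, 0.2]])

```text
time: 19.15
position: [0.6864, 0.2285, 0.1473]
tcp_rot: [[-0.125, 0.992, -0.0], [0.992, 0.125, -0.0], [-0.0, -0.0, -1.0]]
contact_force: [1.0, 0.4, -0.2]
gripper_width: 0.0296
finger_force: 99.0
```

Emit:
arm_command(steps=[[[0.033, 0.0169, 0], 0, 0.2], [[0.033, 0.0169, 0], 0, 0.2], [[0.033, 0.0169, 0], 0, 0.2], [[0, 0, 0.04], 0, 0.2], [[0, 0, 0.04], 0, 0.2], [[0, 0, 0.04], 0, 0.2], [[0, 0, 0.02], 0, 0.2], [[0, 0, 0], 0, 0.2]])

```text
time: 19.82
position: [0.7206, 0.3299, 0.0004]
tcp_rot: [[-0.125, 0.992, -0.01], [0.992, 0.125, -0.004], [-0.002, -0.01, -1.0]]
contact_force: [0.6, 1.0, -0.9]
gripper_width: 0.0297
finger_force: 99.0
```

Emit:
arm_command(steps=[[[0, 0, 0], 0, 0.2], [[0, 0, 0.015], 0, 0.2], [[0, 0, 0.01], 0, 0.2], [[0, 0, 0.004], 0, 0.2], [[0, 0, 0], 0, 0.2], [[0, 0, 0], 0, 0.2], [[0, 0, 0], 0, 0.2], [[0, 0, 0], 0, 0.2]])

```text
time: 20.48
position: [0.7244, 0.3317, -0.0203]
tcp_rot: [[-0.125, 0.992, 0.001], [0.992, 0.125, 0.0], [0.0, 0.001, -1.0]]
contact_force: [-0.1, -0.1, -0.0]
gripper_width: 0.0293
finger_force: 99.0
```

Emit:
arm_command(steps=[[[0, 0, 0.003], 0, 0.2], [[0, 0, 0.003], 0, 0.2], [[0, 0, 0.002], 0, 0.2], [[0, 0, 0], 0, 0.2], [[0, 0, 0], 0, 0.6], [[0, 0, 0], 0, 0.6], [[0, 0, 0], 0, 0.6], [[0, 0, 0], 0, 0.6]])

```text
time: 21.15
position: [0.724, 0.3316, -0.0291]
tcp_rot: [[-0.125, 0.992, -0.0], [0.992, 0.125, 0.0], [0.0, -0.0, -1.0]]
contact_force: [0.5, -1.0, 0.1]
gripper_width: 0.0511
finger_force: 0.0
```

Emit:
arm_command(steps=[[[0, 0, -0.01], 0, 0.6], [[0, 0, -0.02], 0, 0.6], [[0, 0, -0.04], 0, 0.6], [[0, 0, -0.04], 0, 0.6], [[0, 0, -0.04], 0, 0.6], [[0, 0, -0.04], 0, 0.6], [[0, 0, 0], 0, 0.6], [[0, 0, 0], 0, 0.6]])

```text
time: 21.82
position: [0.7252, 0.3321, 0.1654]
tcp_rot: [[-0.125, 0.992, 0.006], [0.992, 0.125, 0.002], [0.002, 0.006, -1.0]]
contact_force: [0.4, 0.1, -2.2]
gripper_width: 0.0512
finger_force: 0.0
```

```bash
python3 - <<'E'
from h import *
s=manip.get_state(); print(s['position'],s['contact_force'],s['qd'].round(1),s['gripper_width'])
snap('side','s14'); front('s14'); snap('top','t14')
for n in ('s14','t14'):
    p,w=cloud(n); q=unit(w); t=q[(q[...,0]>.03)&(q[...,0]<.07)&(abs(q[...,1])<.025)&(q[...,2]>.12)&(q[...,2]<.2)]; print('bar',t.mean(0).round(4) if len(t) else '')
    I=p.astype(int); a=w[(I[...,0]>170)&(I[...,2]<60)&(w[...,2]<.05)&(w[...,0]>.6)]; print('orange',len(a),a.mean(0) if len(a) else '')
    p0,w0=cloud({'s14':'side0','t14':'top0'}[n])
    for nm,c in(('jar',(.779,-.067)),('bowl',(.81,.09)),('carton',(.61,.46))):
        g=lambda W:(lambda k:np.median(k,0).round(4))(W[(np.linalg.norm(W[...,:2]-c,axis=-1)<.08)&(W[...,2]>.02)&(W[...,2]<.13)])
        print(nm,g(w0),g(w))
cv2.imwrite('pics/m14.png',np.hstack([cv2.resize(cv2.imread('pics/s14.png'),(400,300)),cv2.resize(cv2.imread('pics/t14.png'),(400,300))]))
E
```

```text
[0.72520037 0.33206874 0.16536572] [ 0.42813587  0.08408997 -2.15316086] [-0.1  3.3  3.7 -0.  -1.   0.1] 0.0512261866137732
drawer 449 [-0.0984 -0.0971 -0.0958]
cab 93 [-0.1003 -0.099  -0.0977]
bar [0.0484 0.0003 0.1412]
orange 42 [0.72461729 0.33351938 0.01940547]
jar [ 0.7696 -0.0939  0.0921] [ 0.7695 -0.0935  0.0923]
bowl [0.7888 0.0988 0.0389] [0.7882 0.099  0.0389]
carton [0.6092 0.4299 0.0858] [0.6093 0.4302 0.0856]
bar 
orange 0 
jar [ 0.768  -0.0687  0.1077] [ 0.7679 -0.0688  0.1077]
bowl [0.801  0.0685 0.0378] [0.8    0.0689 0.038 ]
carton [0.6073 0.4553 0.0891] [0.6027 0.5055 0.0894]
```

View pics/m14.png

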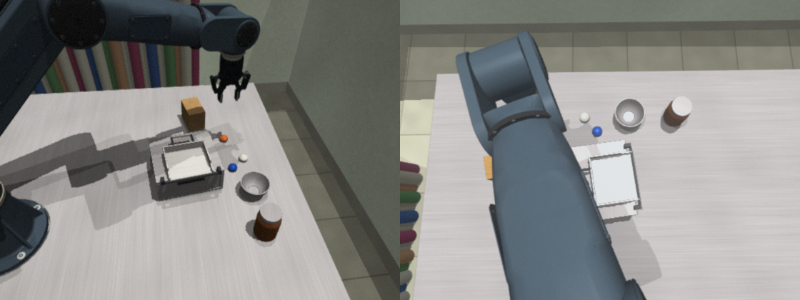

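The tray is empty and flat, the drawer is shut and steady, the bystanders are unmoved, the orange piece is back and the arm is clear. Handing in.

```bash
python3 -c "
from cell import manip; print(manip.hand_in())"
```

```text
the job is handed in; nothing more can be done
None
```

I handed the job in: all four figs are in the drawer, the tray is back down flat, the drawer is shut past its click, and the jar, bowl and carton have not moved; because the tool could not lean, I pushed the drawer with the orange look-alike held in the gripper and then put it back within a few millimetres of where it was.

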